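Shorten the telescoping neck jig by one hole

TASK

The telescoping tube of the ukulele-neck jig is one hole too long. Press its red spring button right in and start the tube sliding together, end stop towards the dark wooden block; let go of the button well before the next hole, then push the tube on until the button springs right out by itself and the tube is locked in that very next hole, no further. Do not force the tube against its locking pin, and leave the other things on the bench as they are.

Things in the scene. Friction and masses are not known exactly. Their poses are not given: they have to be found in the camera images.
- jig: jig screwed down: plywood board 420x160x18 mm (x -210..210, y -60..100), origin on the bench; x runs along the tube from the fixed dark wooden block (x -190..-150, y -40..90, top at 90 mm) to the end stop, y away from the button, z up. A fixed 24 mm square aluminium bar with black holes joined by a slot in its -y face sticks out of the block at y = 0, axis 65 mm above the bench.
- tube (a joint): m the tube is pushed together (along the jig's -x): 0 at the start. Steel sleeve 34 mm square, 150 mm long, on the bar; black collar (45 mm long, 40 mm square) at its block end, end stop at the other. The hand-drilled next hole is 25 to 55 mm on, to be found by feel; another 40 mm after it; 1.6 mm larger than the pin. Sliding takes 2 to 5 N; the tube stays where it is left.
- button (a joint): m the red button is pressed in: 0 right out (locked in a hole), at most 0.007. Spring: 3 N to start, 6.5 N at 4 mm, 9 N at 7 mm. Pressed over 4.5 mm, the tube is free. Let go between holes it stays held in at 4 mm by itself; over a hole, if nothing presses it, it springs out to 0 and locks the tube.
- button_axis (a point): point on the tube's axis at the button, 65 mm above the bench, 22 mm from the collar's block end; moves with the tube, axes as the jig's. The round red button (20 mm) lies along -y: its face is 30 mm out, 23 mm when fully pressed. The collar's plain back is 20 mm out along +y; collar 45 to 85 mm above the bench. Collar and button can be pinched along y from above, 50 mm wide.
- stop_face (a point): point on the outer face of the end stop on the tube's axis, 65 mm above the bench, 140 mm from button_axis along +x; moves with the tube, axes as the jig's. The stop is a light wooden plate 12 mm thick, y -30 to +90 mm, 21 to 100 mm above the bench; pushing it here along -x slides the tube together.
- pin: the locking pin behind the button, inside the collar (hidden), moving with the button. It bends if it is loaded with more than 15 N by pushing or pulling the locked tube.
- neck: bystander: brown ukulele neck blank, 200 x 40 x 22 mm, lying loose on the jig's board on the +y side of the tube; origin under its middle. The end stop does not reach it.
- flask: bystander: white bottle with steel cap, 72 mm diameter, 210 mm high, standing; origin under its centre
- sander: bystander: black round palm sander, 125 mm diameter, 128 mm high; origin under its centre
- sanding_block: bystander: cork sanding block with red underside, 90 x 45 x 31 mm; origin under its centre
- glue: bystander: yellow bottle with orange cap, 56 mm diameter, 150 mm high; origin under its centre
- cup: bystander: white plastic cup, 84 mm diameter, 110 mm high; origin under its centre
- tape: bystander: roll of blue tape lying flat, 110 mm diameter, 36 mm high; origin under its centre
- mallet: bystander: hammer lying on the bench; origin under its middle

How it is judged:
On the way, in this order (a step that is already met when the one before it is completed fails the run):
1. the button is pressed right in and the tube has been freed from its first hole (value of joint tube above 0.003 m and value of joint button above 0.0045 m), for 0.1 s.
2. the button is let go between the two holes, where it stays held in by itself (value of joint tube between 0.003 and 0.022 m and value of joint button between 0.0025 and 0.0043 m), for 0.1 s.
At the end, for the whole second after the job is handed in: the tube is at rest in the next hole (pushed together by 23 to 57 mm) and the button is right out again (within 1.5 mm), so it is locked (value of joint tube between 0.023 and 0.057 m and value of joint button below 0.0015 m and velocity of joint tube between -0.003 and 0.003 m/s); the robot touches nothing.
It fails at once if the locking pin is loaded with more than 15 N (contact force between pin and jig above 15 N).
It fails at once if the tube runs well past the next hole (pushed together by more than 61 mm) (value of joint tube above 0.061 m).
It fails at once if a bystander is shifted by more than 20 mm (distance of any of neck, flask, sander, sanding_block, glue, cup, tape, mallet from where it was at the start of the episode above 0.02 m).
It also fails if it takes over 54 s, if anything falls off the work surface, if the arm or the gripper's body presses on something with over 40 N, if the wrist force passes 120 N, or if a joint passes its speed limit or range.

ROBOT

A 7-joint arm with a two-finger parallel gripper is mounted at the origin on the work surface. World frame = base frame: x ahead of the robot, y to its left, z up, the work surface at z = 0. Lengths are in m, angles in rad, forces in N, time in s.
With the tool pointing down it reaches from about 0.35 to 0.9 m from the base axis. Payload 19.9 kg.
Tool frame: the origin (TCP) lies between the finger pads; the fingertips stand 19 mm ahead of it and the grasp point (between the pads) is the TCP; z points along the fingers, y is the line along which they close (so a half turn about z gives the same grasp; the last joint's range is limited). The gripper opens to 94 mm and grips with 3 to 60 N. Pads are 16 mm wide; open, the fingers measure 119 mm over their backs; the gripper's body (75 mm by 177 mm) begins 78 mm behind the grasp point.
Start: joints at [-1.163, 0.417, -0.01, 1.614, 0.005, 1.111, -0.053], TCP at [0.272, 0.563, 0.198] pointing down, gripper open.
Joint ranges: [-2.81, 2.81], [-0.39, 2.02], [-1.27, 1.25], [0.06, 2.57], [-1.19, 4.33], [0.19, 2], [-2.82, 2.82]. Speed limits (rad/s): [1.89, 1.89, 2.39, 2.39, 3.01, 3.01, 3.01].

INTERFACE

Orientations are given as a 3x3 rotation matrix whose columns are the frame's x, y, z axes.
In Python, from rig import robot gives the robot as it stands. Calls block until the motion is done:
- robot.move_ptp(position, orientation): joint-space move of the TCP to a pose.
- robot.move_linear(position, velocity=0.15, frame=None, threshold=None): straight line of the TCP; frame=None keeps the orientation; velocity is the mean speed in m/s. With threshold (N) it stops when the force on the tool has changed by that much, and returns True; else False.
- robot.goto_joints(angles): joint-space move.
- robot.gripper_to(opening): finger opening in m; the grip force is fixed at half the most; returns when the fingers have stopped.
- robot.pause(seconds).
- robot.ik(position, orientation): joint angles nearest the present ones, or None.
- robot.get_state(): the state.
- robot.grab_frame(name): name is "scene" or "top"; returns the picture (400x640x3 uint8, red, green, blue); there is no depth.
- robot.camera_info(name): a dict with "fx", "fy", "cx", "cy" (pixels), "rvec" (rotation vector, rad) and "tvec" (3), from world to camera coordinates, as OpenCV has them. Camera axes: x right, y down, z forward; pixel columns grow to the right and rows downward; lengths in m; the calibration is good to about 2 mm. A picture is of the moment at which its call begins. camera_info takes no time and is no camera call.
A pose or a line that the arm cannot do raises robot.PlanningError and nothing moves.
- robot.sign_off(): hands the job in; it is judged then, once.
The state is a dict: "time": time; "qpos": joint angles; "joint_vel": joint speeds; "effort": joint torques, N m; "ee_pos": TCP position; "tool_rot": TCP orientation; "force": force on the tool from outside, world axes, zero at the start; "moment": the same for the moment, N m; "opening": finger opening in m; "grasp_force": force on a finger pad.
Only numpy, scipy, OpenCV 4.12 (cv2) and the standard library are available. Lean on these libraries where they do the work, as an engineer would, in place of code of your own. Each camera call takes 0.05 s, during which the arm holds its last target. There are 200 camera calls.

## Working session

There is one attempt and no reset: what is moved stays moved. The work goes in short steps, each a Python script; the robot and the scene stay as the last script left them, time stands still between calls to the robot, and variables do not carry over. Pictures are saved under pics/ and viewed, at most 10 in all, crops included, and the job is handed in when it is done.

```bash
mkdir -p pics; python3 - <<'E'
from rig import robot
import cv2
for n in("scene","top"):
    cv2.imwrite(f"pics/{n}0.png",robot.grab_frame(n)[:,:,::-1]); print(robot.camera_info(n))
s=robot.get_state(); print(s)
E
```

```text
{'fx': 424.6945297335073, 'fy': 424.6945297335073, 'cx': 318.1598141755818, 'cy': 205.92580293292994, 'rvec': array([ 1.7301713 ,  1.69781567, -0.7726388 ]), 'tvec': array([ 0.02864172, -0.30926861,  1.77839241])}
{'fx': 466.53185425586076, 'fy': 466.53185425586076, 'cx': 327.009566892639, 'cy': 198.27790767234555, 'rvec': array([ 2.19674766, -2.17376727,  0.04994835]), 'tvec': array([-0.02945818,  0.56402065,  1.44783579])}
{'time': 0.1, 'qpos': array([-1.16250615,  0.41790084, -0.01031644,  1.61410387,  0.0047408 ,
        1.11070674, -0.05298608]), 'joint_vel': array([ 8.90991076e-04, -2.04557733e-04,  6.73014924e-04, -1.83117793e-03,
        5.10257230e-04,  7.53286616e-06, -5.63748802e-04]), 'effort': array([ 1.80485928e-03, -8.52574682e+01,  6.40521124e-01, -4.26699722e+01,
       -4.87594237e-02,  1.62824040e-02, -2.34055719e-06]), 'ee_pos': array([0.27159931, 0.56251756, 0.19720044]), 'tool_rot': array([[-9.00561102e-01,  4.34729301e-01, -3.68863588e-04],
       [ 4.34729442e-01,  9.00560518e-01, -1.03234929e-03],
       [-1.16608502e-04, -1.09004948e-03, -9.99999399e-01]]), 'force': array([-0.16858126,  0.05095107, -0.15090164]), 'moment': array([-0.00067558,  0.00141995,  0.04153505]), 'grasp_force': 0.0, 'opening': 0.0936390897678204}
```

View pics/scene0.png

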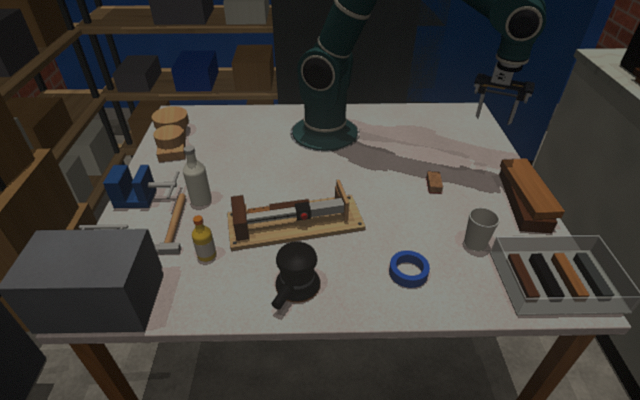

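View pics/top0.png

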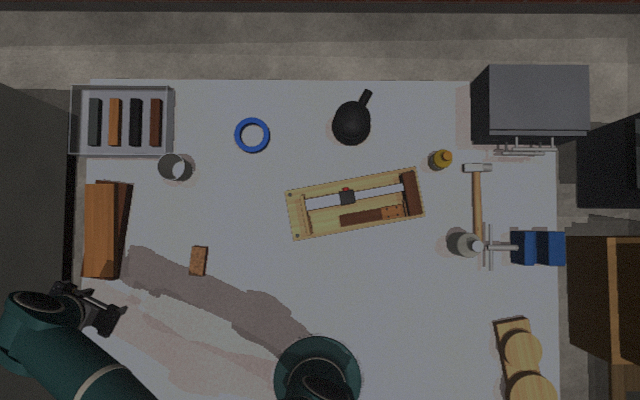

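The jig is at about (355,203) in the top view. The block is at the right (412,190), the stop at the left (295,215), and the button faces up, away from the robot. I'll enlarge crops of both views for corner picking.

```bash
python3 - <<'E'
import cv2
a=cv2.imread("pics/top0.png")[150:250,275:435]; cv2.imwrite("pics/tc.png",cv2.resize(cv2.convertScaleAbs(a,alpha=1.5),None,fx=5,fy=5,interpolation=cv2.INTER_CUBIC))
a=cv2.imread("pics/scene0.png")[170:255,220:375]; cv2.imwrite("pics/sc.png",cv2.resize(cv2.convertScaleAbs(a,alpha=1.5),None,fx=5,fy=5,interpolation=cv2.INTER_CUBIC))
E
```

```text
(no output)
```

View pics/tc.png

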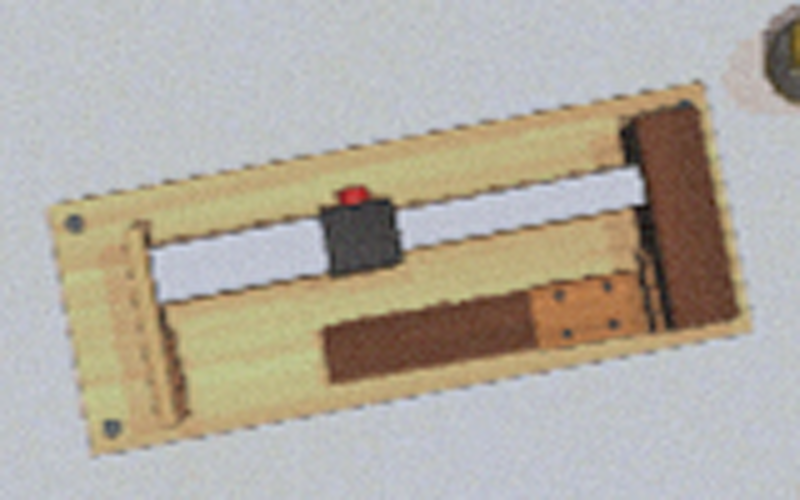

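View pics/sc.png

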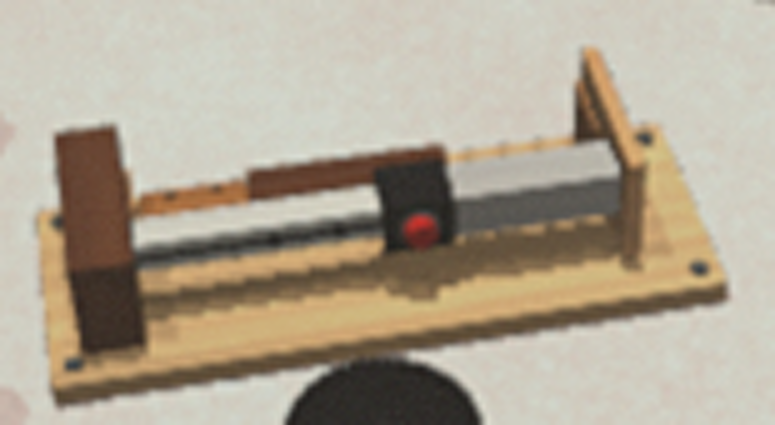

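Top crop: the board's corners are at (48,206), (703,84), (750,328) and (93,455). The collar top's corners are at (320,210), (395,197), (403,263) and (331,276). Scene crop: the button's centre is at (421,230), and the board's front corners are at (727,283) and (55,390). Next I fit the jig pose jointly from both views.

```bash
cat > fit.py <<'E'
from rig import robot
import numpy as np, cv2
from scipy.optimize import least_squares
B=18;C=85
top=[((48,206),210,-60,B,0),((703,84),-210,-60,B,0),((750,328),-210,100,B,0),((93,455),210,100,B,0),
((320,210),23,-20,C,1),((395,197),-22,-20,C,1),((403,263),-22,20,C,1),((331,276),23,20,C,1),
((697,103),-190,-40,90,0),((740,318),-190,90,90,0),((672,328),-150,90,90,0)]
sc=[((38,212),-210,100,B,0),((660,125),210,100,B,0),((727,283),210,-60,B,0),((55,390),-210,-60,B,0),
((421,230),0,-30,65,1),((378,170),-22,20,C,1),((443,160),23,20,C,1)]
def res(p,full=False):
    out=[]
    for n,l,o in(("top",top,(275,150)),("scene",sc,(220,170))):
        c=robot.camera_info(n);K=np.array([[c["fx"],0,c["cx"]],[0,c["fy"],c["cy"]],[0,0,1]])
        P=np.array([[x+m*p[3]*1e3,y,z] for _,x,y,z,m in l])/1e3
        R=np.array([[np.cos(p[2]),-np.sin(p[2]),0],[np.sin(p[2]),np.cos(p[2]),0],[0,0,1]])
        W=P@R.T+[p[0],p[1],0]
        px=cv2.projectPoints(W,c["rvec"],c["tvec"],K,None)[0][:,0]
        uv=(np.array([a for a,*_ in l])+.5)/5-.5+o
        out.append(px-uv)
    return np.vstack(out).ravel()
if __name__=="__main__":
    r=least_squares(res,[.6,0,1.6,0],loss="soft_l1")
    print(r.x, np.round(res(r.x).reshape(-1,2),1).tolist())
    for n in("top","scene"):
        c=robot.camera_info(n); R=cv2.Rodrigues(c["rvec"])[0]; print(-R.T@c["tvec"])
E
python3 fit.py
```

```text
[ 0.56982114 -0.10581959  1.7692665   0.02081041] [[-0.2, -0.3], [0.1, -0.9], [0.9, 0.4], [0.1, 0.1], [0.0, -0.0], [-0.2, -0.3], [0.7, -0.3], [0.3, -0.1], [0.3, 0.0], [0.4, -0.2], [0.8, 0.3], [0.4, -0.1], [0.9, -0.6], [1.5, -0.3], [0.1, -0.4], [1.1, 1.7], [-0.6, -0.8], [0.7, -0.8]]
[ 0.47847313 -0.04303006  1.47798086]
[ 1.54150392 -0.0546078   0.93804619]
```

The fit is good to about 1 px, with bx ≈ 21 mm. Now I move above the collar, descend, and close to just short of pinching so I can check the centring by force.

```bash
cat > h.py <<'E'
from rig import robot
import numpy as np
o=np.array([.56982,-.10582,0]);a=1.76927
ex=np.array([np.cos(a),np.sin(a),0]);ey=np.array([-np.sin(a),np.cos(a),0]);ez=np.array([0,0,1.])
bx=.0208
R=np.column_stack([np.cross(-ey,-ez),-ey,-ez])
def W(x,y,z): return o+x*ex+y*ey+z*ez
def st(m=""):
    s=robot.get_state();p=s["ee_pos"]-o;f=s["force"]
    print(m,"t%.2f"%s["time"],"jig mm",np.round([p@ex*1e3,p@ey*1e3,p[2]*1e3],2),"F",np.round([f@ex,f@ey,f[2]],2),"open %.2f"%(s["opening"]*1e3),"g %.1f"%s["grasp_force"])
    return s
E
python3 - <<'E'
from h import *
robot.move_ptp(W(bx,-.005,.2),R); robot.gripper_to(.074); st("above")
print(robot.move_linear(W(bx,-.005,.11),.12)); 
print(robot.move_linear(W(bx,-.005,.066),.05,threshold=6)); st("down")
import cv2
i=np.hstack([robot.grab_frame("top")[130:260,270:430],robot.grab_frame("scene")[130:260,220:380]])
cv2.imwrite("pics/near.png",cv2.resize(cv2.convertScaleAbs(i[:,:,::-1],alpha=1.5),None,fx=2.5,fy=2.5,interpolation=cv2.INTER_CUBIC))
robot.gripper_to(.0525); st("near")
E
```

```text
above t3.15 jig mm [ 20.8   -5.04 200.02] F [-0.01 -0.2   0.15] open 74.38 g 0.0
False
False
down t5.08 jig mm [20.71 -5.16 66.23] F [ 0.04 -0.73 -0.54] open 73.92 g 0.0
near t5.73 jig mm [20.83 -5.03 66.03] F [-0.45 -0.07  1.02] open 52.42 g 0.0
```

View pics/near.png

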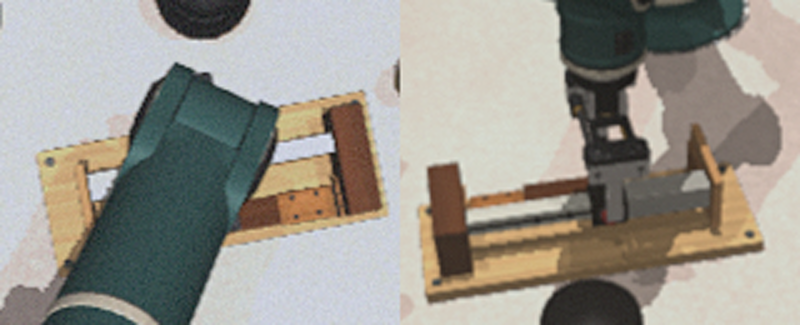

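The finger covers the button, with a sliver of red showing to its left at (603,212), so the overlap is ample. There are no contact forces at 52.4 mm, so the centring is fine. Next I pinch.

```bash
python3 - <<'E'
from h import *
robot.gripper_to(.048); st("48"); robot.gripper_to(.045); st("45"); robot.gripper_to(.038); robot.pause(.2); st("pinch")
E
```

```text
48 t6.05 jig mm [20.79 -3.97 65.92] F [2.04 7.28 5.99] open 48.10 g 7.9
45 t6.33 jig mm [20.77 -2.65 65.84] F [ 2.43 15.75 14.53] open 44.79 g 14.7
pinch t6.79 jig mm [20.44 -0.92 65.72] F [ 2.16 28.16 25.17] open 41.73 g 30.1
```

The fingers close symmetrically, but only the button gives way. The centre therefore had to move from y = −5 to about −1 mm, and the arm is now preloaded in y. I'll shift the tool to relieve that and check before sliding.

```bash
python3 - <<'E'
from h import *
robot.move_linear(W(.0206,-.0012,.066),.01); robot.pause(.2); st("relieved")
E
```

```text
relieved t7.53 jig mm [20.45 -0.4  65.96] F [-0.27  8.26  6.18] open 40.82 g 30.0
```

```bash
python3 - <<'E'
from h import *
import cv2
i=robot.grab_frame("scene")[180:230,270:340]
cv2.imwrite("pics/pinch.png",cv2.resize(cv2.convertScaleAbs(i[:,:,::-1],alpha=2),None,fx=10,fy=10,interpolation=cv2.INTER_CUBIC))
c=robot.camera_info("scene");K=np.array([[c["fx"],0,c["cx"]],[0,c["fy"],c["cy"]],[0,0,1]])
P=np.array([W(x,y,z) for x,y,z in[(bx-.010,-.023,.065),(bx+.010,-.023,.065),(bx,-.023,.055),(bx-.008,-.035,.047),(bx+.008,-.035,.047)]])
print((cv2.projectPoints(P,c["rvec"],c["tvec"],K,None)[0][:,0]-[270,180])*10)
st()
E
```

```text
[[311.96013001 362.97432279]
 [376.51573337 353.33860739]
 [345.03696952 382.26895079]
 [327.38705648 431.56858332]
 [378.89324279 423.74023776]]
 t7.58 jig mm [20.46 -0.37 65.94] F [-0.54  8.07  6.31] open 40.29 g 30.0
```

View pics/pinch.png

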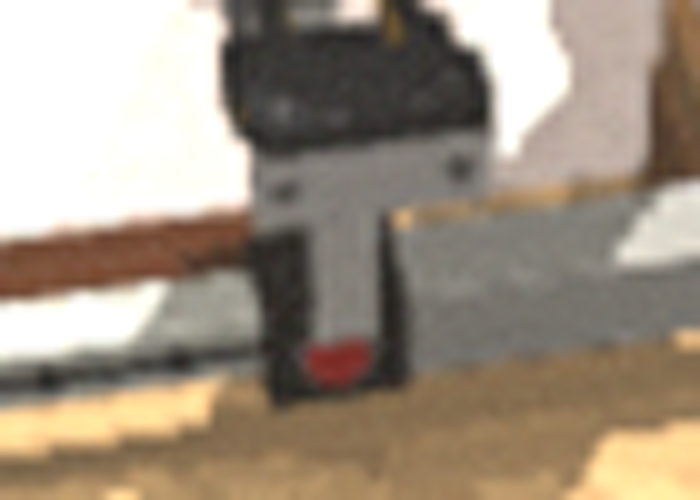

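The picture shows the fingertip ending at row ~340 with the lower half of the button (338,365) uncovered. With the opening at 40.3 mm (the plain collar width), the fingers are clamping the collar above the button. The tips stand about 25–30 mm higher than I assumed, so I'll open, go lower and look again.

```bash
python3 - <<'E'
from h import *
import cv2
robot.gripper_to(.060); st("open")
print(robot.move_linear(W(bx,-.005,.066),.05,threshold=6))
print(robot.move_linear(W(bx,-.005,.046),.04,threshold=6)); st("lower")
i=robot.grab_frame("scene")[170:240,265:345]
cv2.imwrite("pics/low.png",cv2.resize(cv2.convertScaleAbs(i[:,:,::-1],alpha=2),None,fx=8,fy=8,interpolation=cv2.INTER_CUBIC))
c=robot.camera_info("scene");K=np.array([[c["fx"],0,c["cx"]],[0,c["fy"],c["cy"]],[0,0,1]])
P=np.array([W(bx+x,y,z) for x,y,z in[(-.008,-.0475,.027),(.008,-.0475,.027),(0,-.0475,.046),(0,-.0475,.065),(0,-.093,.124)]])
print((cv2.projectPoints(P,c["rvec"],c["tvec"],K,None)[0][:,0]-[265,170])*8)
E
```

```text
open t8.09 jig mm [20.63 -1.1  65.95] F [-0.17 -0.87 -0.76] open 60.10 g 0.0
False
False
lower t8.99 jig mm [20.73 -5.   45.97] F [-0.47  0.99 -0.57] open 60.06 g 0.0
[[309.41800019 485.28506937]
 [350.48217853 478.92300509]
 [328.94739524 446.22008203]
 [327.90432047 409.63461267]
 [349.35987305 374.09619193]]
```

View pics/low.png

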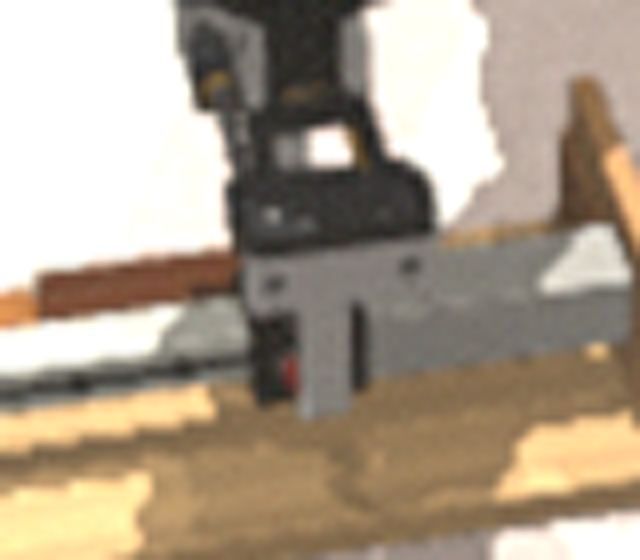

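The fingertip now ends at row ~418, against a predicted 482, so the tips really sit about 30 mm higher than the nominal figure. Red shows at (290,372), left of the finger, so the finger is ~2 mm too far in +x. I'll lower 12 mm more, shift −2 mm in x, and close with the tool following in y.

```bash
python3 - <<'E'
from h import *
z=.034
print(robot.move_linear(W(.019,-.005,z),.03,threshold=6)); st("low")
robot.gripper_to(.050); st("50")
for w in(.048,.046,.0445):
    robot.gripper_to(w); robot.move_linear(W(.019,.020-w/2,z),.02); st(str(w))
E
```

```text
False
low t9.60 jig mm [18.92 -4.93 33.89] F [-0.22  0.68  0.42] open 59.95 g 0.0
50 t10.00 jig mm [19.   -4.83 34.04] F [0.26 1.18 1.18] open 49.99 g 1.1
0.048 t10.51 jig mm [19.   -3.93 34.07] F [0.28 2.74 4.08] open 48.18 g 5.9
0.046 t11.02 jig mm [18.99 -2.95 34.07] F [1.07 2.72 4.26] open 46.46 g 7.8
0.0445 t11.51 jig mm [18.96 -2.22 34.07] F [0.55 3.2  6.61] open 45.09 g 9.1
```

The pad force now follows the button's spring. Full press next.

```bash
python3 - <<'E'
from h import *
z=.034
robot.gripper_to(.0435); robot.move_linear(W(.019,-.0014,z),.02); st("43.5")
robot.gripper_to(.040); robot.pause(.2); st("full")
robot.move_linear(W(.019,-.0008,z),.02); robot.pause(.1); st("centred")
E
```

```text
43.5 t11.97 jig mm [18.97 -1.71 34.08] F [-0.71 -0.43  4.03] open 43.88 g 8.1
full t12.39 jig mm [18.99 -0.99 34.06] F [0.94 6.69 7.96] open 42.47 g 30.0
centred t12.74 jig mm [18.94 -0.94 34.1 ] F [0.31 1.95 4.66] open 42.10 g 30.0
```

Opening 42 mm at 30 N grip: the button is bottomed and the tube is free. I'll slide 11 mm, guarded, then let go gradually.

```bash
python3 - <<'E'
from h import *
z=.034
print(robot.move_linear(W(.0165,-.0008,z),.01,threshold=9)); st("2.5")
print(robot.move_linear(W(.008,-.0008,z),.02,threshold=9)); robot.pause(.2); st("11")
robot.gripper_to(.0455); robot.move_linear(W(.008,-.003,z),.02); st("45.5")
robot.gripper_to(.0475); st("47.5"); robot.gripper_to(.060); robot.pause(.2); st("open")
E
```

```text
False
2.5 t13.14 jig mm [16.52 -1.   34.1 ] F [0.86 2.67 6.4 ] open 41.92 g 30.0
False
11 t13.92 jig mm [ 7.78 -0.93 34.1 ] F [-0.7   2.44  5.32] open 41.92 g 30.0
45.5 t14.47 jig mm [ 7.81 -2.65 33.96] F [0.2  2.77 6.55] open 45.17 g 8.3
47.5 t14.73 jig mm [ 8.12 -2.95 33.82] F [ 0.42  0.3  -0.33] open 47.77 g 0.0
open t15.37 jig mm [ 7.98 -2.98 34.  ] F [-0.16 -1.07  0.93] open 60.07 g 0.0
```

With no pad force at 47.8 mm opening, the button is staying held in (4 mm, so 46 mm wide). Now I lift, go round to the end stop, and push slowly with a force guard.

```bash
python3 - <<'E'
from h import *
import cv2
robot.move_linear(W(.008,-.003,.15),.12); robot.move_linear(W(.195,0,.15),.2); robot.gripper_to(0.0)
print(robot.move_linear(W(.195,0,.042),.08,threshold=6)); st("beside")
print(robot.move_linear(W(.168,0,.042),.04,threshold=5)); st("pre")
i=robot.grab_frame("scene")[150:250,230:390]
cv2.imwrite("pics/stop.png",cv2.resize(cv2.convertScaleAbs(i[:,:,::-1],alpha=1.8),None,fx=5,fy=5,interpolation=cv2.INTER_CUBIC))
E
```

```text
False
beside t20.06 jig mm [195.03  -0.28  42.41] F [-0.3  -0.71 -0.62] open 0.83 g 0.0
False
pre t20.88 jig mm [1.6819e+02 2.0000e-02 4.1950e+01] F [-0.02 -0.69 -0.08] open 0.24 g 0.0
```

View pics/stop.png

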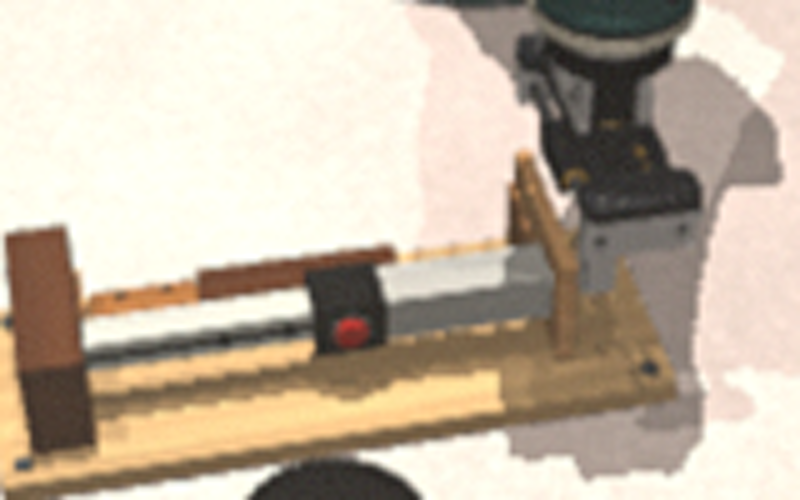

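The closed finger stands just outside the stop at (600,265), clear of it, and the crosspiece passes above it. The collar has moved towards the block, with the button at (350,332). Now the slow guarded push.

```bash
python3 - <<'E'
from h import *
print(robot.move_linear(W(.110,0,.042),.007,threshold=9)); st("push")
E
```

```text
True
push t26.82 jig mm [120.54   0.16  41.8 ] F [ 1.96 -0.81  1.67] open 0.52 g 0.6
```

It stopped with a force rise at a tube travel of about 47 mm, inside the 25–55 mm range. I'll back off a little and check the button and the lock gently.

```bash
python3 - <<'E'
from h import *
import cv2
x0=robot.get_state(); 
robot.move_linear(W(.130,0,.042),.04); st("off")
i=robot.grab_frame("scene")[180:250,230:340]
cv2.imwrite("pics/lock.png",cv2.resize(cv2.convertScaleAbs(i[:,:,::-1],alpha=1.8),None,fx=7,fy=7,interpolation=cv2.INTER_CUBIC))
print(robot.move_linear(W(.115,0,.042),.006,threshold=6)); st("retest"); 
robot.move_linear(W(.150,0,.042),.06); st("off")
E
```

```text
off t27.20 jig mm [1.303e+02 1.000e-02 4.195e+01] F [-0.44  0.22 -0.53] open 0.37 g 0.0
True
retest t28.82 jig mm [120.64   0.19  41.78] F [ 0.79 -0.27 -0.05] open 0.50 g 0.2
off t29.46 jig mm [1.5002e+02 2.0000e-02 4.2020e+01] F [-0.46 -0.43  0.26] open 0.15 g 0.0
```

View pics/lock.png

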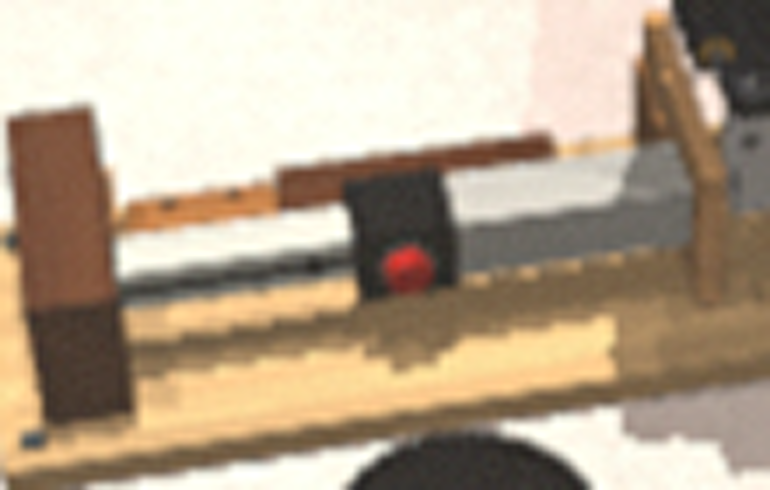

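The tube stops stiffly at the same spot (120.6 mm) in both pushes, after about 48 mm of travel. The button at (408,270) stands fully proud of the collar, with its shadow bump at (405,355). It's locked, so I retreat and hand in.

```bash
python3 - <<'E'
from h import *
robot.move_linear(W(.19,0,.042),.1); robot.move_linear(W(.19,0,.2),.15); robot.pause(.3); st("clear")
print(robot.sign_off())
E
```

```text
clear t31.51 jig mm [1.8995e+02 1.3000e-01 1.9970e+02] F [-0.42  0.52 -0.03] open 0.86 g 0.0
the job is handed in; nothing more can be done
None
```

I handed the job in at 31.5 s: the tube is about 48 mm further in and appears locked in the next hole (a second light push stopped at the same spot), the button looks right out, and the arm is clear; the judge's verdict was not shown.

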